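# Lever a vacuum pump's heavy base up onto its catches

### The job

The vacuum pump's heavy base plate lies flat in its cradle and has to come up into the service position. Stand the fulcrum block on the bench in front of the slot under the front edge of the base, lay the pry bar over it with the tip under the base, and press the handle down until the front of the base has risen past both spring-loaded catch pins and they have sprung in under it. Then take the bar out and lay it flat back on the tool mat, with the base resting on its pins and the bottles and the beaker left alone.

Things in the scene. Friction and masses are not known exactly. Their poses are not given: they have to be found in the camera images.
- cradle: grey steel cradle fixed to the bench, 182 mm deep (x), 174 mm wide over its cheeks (240 mm over the catches' black knobs), 86 mm high, open at the front. Origin on the bench under its centre; x points from its front to its back, z up. A dark cross-member inside, its face 18 mm behind the slot's mouth and its top 57 mm above the bench, stops the tip of the bar.
- pry_slot (a point): middle of the slot's mouth: the front lower edge of the seated base, 60 mm above the bench, between two yellow marks. Below it the cradle's front is open, 130 mm wide, down to the bench. x points into the slot, the way the bar's tip must go. Stand the block with its ridge 50 to 65 mm in front of this point, in line with it, ridge parallel to the base's edge.
- base_front (a point): middle of the lower front edge of the pump's steel base plate (170 x 150 x 14 mm; with the blue pump about 4 kg; it pivots on its rear edge). Seated, it coincides with pry_slot; it must rise about 9 mm for the catches to spring in, then rests 8 mm up. x points to the back, z is the base's upright. The pump is 102 mm high over the plate's underside and begins 45 mm behind the front edge.
- catch_left (a joint): left catch: spring-loaded steel pin, 10 mm thick, with a black knob outside the cradle's left cheek, 27 mm behind the front edge of the base. 0 = held back by the side of the base; 0.008 m = sprung fully in beneath the risen base, which it then carries.
- catch_right (a joint): right catch, the same on the right cheek.
- block_mid (a point): centre of the fulcrum block, half-way up: wooden block 40 mm (x) by 50 mm (y) with a half-round steel ridge (10 mm radius) on top, along its y axis; 45 mm high over all, flat sides up to 33 mm; 0.3 kg. It stands upright and loose on the mat.
- bar_grip (a point): place to grip the pry bar, on its red handle near the balance point, mid-thickness. The bar is straight, 210 mm long, 0.25 kg; x points to the tip, z up. Handle: 26 mm wide, 16 thick, from 85 mm behind this point to 20 ahead. Blade: steel, 20 mm wide, 10 thick, at mid-thickness, from 20 to 125 mm ahead, the last 25 mm bevelled from below to 5 mm. It lies flat on its handle on the mat.
- bar_tip (a point): middle of the tip's end face, 125 mm ahead of bar_grip along the bar.
- bar_end (a point): place to press: top of the handle, 70 mm behind bar_grip, 15 mm before the handle's end. Laid over the block with its tip under the base, the bar sags to about 6 degrees handle-down, tip against the base, and stays when let go. Pressing here takes about 8 to 18 N to raise the base; the force drops as the catches spring in, after some 15 to 25 mm.
- tool_mat: flat blue-grey bench mat, 250 mm (x) by 180 mm (y), 3 mm thick, fixed; origin on the bench under its centre. The bar and the block start on it and the bar goes back on it.
- amber_bottle: brown bottle, 46 x 46 x 102 mm, origin at the centre of its foot; must be left alone.
- beaker: small clear beaker, 53 x 53 x 69 mm, origin at the centre of its foot; must be left alone.
- hdpe_bottle: white plastic bottle, 60 x 60 x 129 mm, origin at the centre of its foot; must be left alone.
- pump: the loose pump with its base plate: its origin is the centre of the plate's underside, axes as those of base_front.
- pry_bar: the pry bar: its origin is on the underside, 20 mm ahead of bar_grip; axes as those of bar_grip.
- fulcrum_block: the fulcrum block: its origin is the centre of its underside; axes as those of block_mid.
Mind the look-alikes: they are no part of the job. What is shaped like the fulcrum_block but red is not meant.

How it is judged:
On the way, in this order (a step that is already met when the one before it is completed fails the run):
1. the pry bar bears on the fulcrum block and, with its tip under the base, levers the front of the base up (contact force between pry_bar and fulcrum_block above 8 N and contact force between pry_bar and pump above 4 N and angle between base_front's own z axis and vertical above 0.015 rad), for 0.02 s.
2. both catch pins have sprung in under the raised base (value of joint each of catch_left, catch_right above 0.006 m and angle between base_front's own z axis and vertical above 0.035 rad), for 0.1 s.
At the end, for the whole second after the job is handed in: Both catch pins are sprung in by more than 6 mm under the base, which rests on them at a tilt of 0.035 to 0.15 rad and within 20 mm of its place in the cradle; the pry bar lies flat (within 0.12 rad) and still on the tool mat, its grip point above the mat (all of step 2 and horizontal distance between base_front and pry_slot below 0.02 m and angle between base_front's own z axis and vertical below 0.15 rad and linear speed of each of pump, pry_bar below 0.02 m/s and contact force between pry_bar and tool_mat above 0.3 N and angle between bar_grip's own z axis and vertical below 0.12 rad and x of bar_grip in the frame of tool_mat between -0.125 and 0.125 m and y of bar_grip in the frame of tool_mat between -0.09 and 0.09 m); the robot touches nothing.
It fails at once if a bottle or the beaker is shoved more than 30 mm or tipped (distance of any of amber_bottle, beaker, hdpe_bottle from where it was at the start of the episode above 0.03 m or angle between any of amber_bottle, beaker, hdpe_bottle's own z axis and vertical above 0.4 rad).
It fails at once if the base is wrenched up far beyond its catches (tilted more than 0.25 rad) (angle between base_front's own z axis and vertical above 0.25 rad).
It also fails if it takes over 72 s, if anything falls off the work surface, if the arm or the gripper's body presses on something with over 40 N, if the wrist force passes 120 N, or if a joint passes its speed limit or range.

### The arm

A 7-joint arm with a two-finger parallel gripper is mounted at the origin on a cart in front of the work surface, level with it; the furniture and walls round the work are solid. World frame = base frame: x ahead of the robot, y to its left, z up, the work surface at z = 0. Lengths are in m, angles in rad, forces in N, time in s.
With the tool pointing down it reaches from about 0.425 to 0.875 m from the base axis. Payload 8.4 kg.
Tool frame: the origin (TCP) lies on the centre line of the jaws, within the pads' length; the fingertips stand 25 mm ahead of it and the grasp point (between the pads) lies 6 mm ahead of it; z points along the fingers, y is the line along which they close (so a half turn about z gives the same grasp; the last joint's range is limited). The gripper opens to 87 mm and grips with 3 to 60 N. Pads are 19 mm wide; open, the fingers measure 117 mm over their backs; the gripper's body (75 mm by 190 mm) begins 51 mm behind the grasp point.
Start: joints at [-1.215, 0.333, 0.04, 1.465, -0.013, 1.343, -0.059], TCP at [0.286, 0.584, 0.248] pointing down, gripper open.
Joint ranges: [-2.58, 2.58], [-0.38, 2.09], [-1.3, 1.39], [0.25, 2.4], [-1.5, 4.64], [0.08, 2.09], [-2.65, 2.65]. Speed limits (rad/s): [2.22, 2.22, 2.79, 2.79, 3.14, 3.14, 3.14].

### API

Orientations are given as a unit quaternion [w, x, y, z].
In Python, from workcell import ctrl, cams, job gives the robot as it stands. The module is installed in compiled form; this text tells all that it offers.
- The arm moves only by the tool send_rows, never from a script. Its argument "motion" is a list of rows, each a list of 5 numbers: the finger opening in m, from 0 to 0.087, then the shift along the tool's x, y, z in m, then the turn about the tool's z in rad. In form: [[grip, x, y, z, roll], ...]. A call has exactly 10 rows; each row is the pose to reach, as a shift and turn from the pose commanded when the call began, along the tool's axes at that moment; what a row does not reach only later rows make up. A row lasts 1/8 s, in which the tool goes at most 62.5 mm and 10.7 degrees, less where a joint would pass 70% of its speed; a pose out of reach is approached as far as the arm can. A call with a gripper value outside its range is refused whole. The fingers move at their own pace and stop on an object; "squeeze" is the grip in N (left out, the last holds). Time passes only in rows, so rows that repeat a pose let the fingers close, or fill a call up. It gives the time, the measured TCP pose, the force, the opening and the grip force at its end, in the units of the state.
- ctrl.get_state(): the state, without advancing time (a new reading comes with each control period).
- cams.get_image(name): name is "scene" or "side" or "wrist"; returns the picture (480x640x3 uint8, red, green, blue); there is no depth.
- cams.get_calibration(name): a dict with "fx", "fy", "cx", "cy" (pixels), "k1" (the pictures are not rectified: a ray, as slopes to the right and down, at radius r is drawn at 1 + k1 r^2 times it, then the intrinsics apply), "xyz" and "orientation" of the camera in the world. Camera axes: x right, y down, z forward; pixel columns grow to the right and rows downward; lengths in m; the calibration is good to about 2 mm. A picture is of the moment at which its call begins: read the wrist's pose just before it. get_calibration takes no time and is no camera call; for the wrist camera it gives the pose at the moment of the call.
- job.sign_off(): hands the job in; it is judged then, once.
The state is a dict: "t": time; "q": joint angles; "joint_velocities": joint speeds; "joint_efforts": joint torques, N m; "position": TCP position; "orientation": TCP orientation; "force": force on the tool from outside, world axes, zero at the start; "ft_torque": the same for the moment, N m; "grip_width": opening from 0.0 (shut) to 1.0 (fully open); "grip_force": force on a finger pad.
Only numpy, scipy, OpenCV 4.12 (cv2) and the standard library are available. Lean on these libraries where they do the work, as an engineer would, in place of code of your own. Each camera call takes 0.05 s, during which the arm holds its last target. There are 200 camera calls.

## Working session

There is one attempt and no reset: what is moved stays moved. The work goes in short steps, Python scripts to look and compute and a tool call to move; the robot and the scene stay as the last step left them, time stands still between calls to the robot, and variables do not carry over. Pictures are saved under pics/ and viewed, at most 10 in all, crops included, and the job is handed in when it is done.

Besides the shell and the picture viewer there is one more tool, called after ">>>" as a command line: name --pt "numbers of a row" for each row, then --argument value for the rest. send_rows: Moves the arm, as the interface text tells. Its arguments: {"type":"object","properties":{"motion":{"type":"array"},"squeeze":{"type":"number"}},"required":["motion"]}

```bash
mkdir -p pics; cat > h.py <<'E'
import numpy as np, cv2
from workcell import ctrl, cams, job
from scipy.spatial.transform import Rotation as R
def rot(q): return R.from_quat([q[1],q[2],q[3],q[0]])
def grab(name,fn=None):
    c=cams.get_calibration(name); im=cams.get_image(name)
    if fn: cv2.imwrite('pics/'+fn,im[:,:,::-1])
    return im,c
def ray(c,u,v):
    x=np.array([(u-c['cx'])/c['fx'],(v-c['cy'])/c['fy']]); y=x.copy()
    for _ in range(20): y=x/(1+c['k1']*(y@y))
    return np.array(c['xyz']), rot(c['orientation']).apply([y[0],y[1],1.])
def onz(c,u,v,z):
    o,d=ray(c,u,v); return o+d*(z-o[2])/d[2]
def cross(a,b):
    (o,d),(p,e)=a,b; d=d/np.linalg.norm(d); e=e/np.linalg.norm(e)
    s=np.linalg.lstsq(np.c_[d,-e],p-o,rcond=None)[0]
    x,y=o+s[0]*d,p+s[1]*e; return (x+y)/2, np.linalg.norm(x-y)
def proj(c,P):
    p=rot(c['orientation']).inv().apply(np.array(P)-c['xyz']); s=p[:2]/p[2]; s=s*(1+c['k1']*(s@s))
    return s*[c['fx'],c['fy']]+[c['cx'],c['cy']]
E
python3 - <<'E'
from h import *
for n in ['scene','side','wrist']:
    im,c=grab(n,n+'0.png'); print(n,{k:np.round(v,3) for k,v in c.items()})
s=ctrl.get_state(); print(s['t'],s['position'],s['orientation'],s['force'])
E
```

```text
scene {'fx': np.float64(465.68), 'fy': np.float64(465.68), 'cx': np.float64(318.32), 'cy': np.float64(234.901), 'k1': np.float64(-0.042), 'xyz': array([-0.131, -0.416,  0.798]), 'orientation': array([-0.355,  0.791, -0.453,  0.206])}
side {'fx': np.float64(557.58), 'fy': np.float64(557.58), 'cx': np.float64(318.695), 'cy': np.float64(246.956), 'k1': np.float64(-0.162), 'xyz': array([0.124, 1.138, 0.854]), 'orientation': array([ 0.091, -0.138,  0.863, -0.478])}
wrist {'fx': np.float64(334.495), 'fy': np.float64(334.495), 'cx': np.float64(313.281), 'cy': np.float64(237.486), 'k1': np.float64(-0.065), 'xyz': array([0.22 , 0.616, 0.385]), 'orientation': array([0.114, 0.841, 0.525, 0.07 ])}
0.15 [0.28541123 0.58362198 0.24687273] [-8.51504152e-05  2.25438409e-01  9.74257220e-01 -6.20387270e-04] [-0.80628486  0.79541578  0.03470956]
```

View pics/scene0.png

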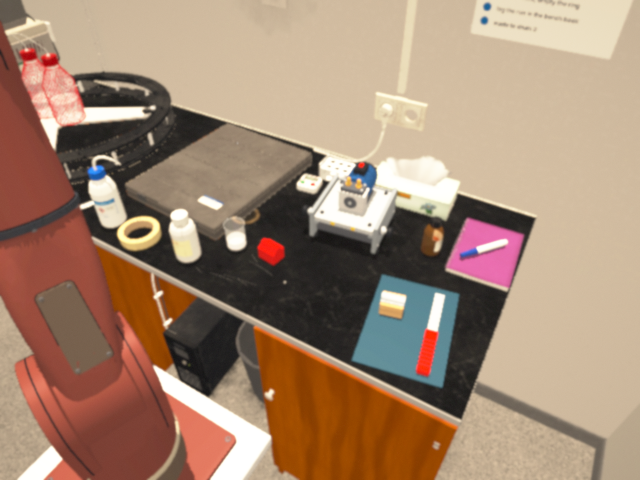

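View pics/side0.png

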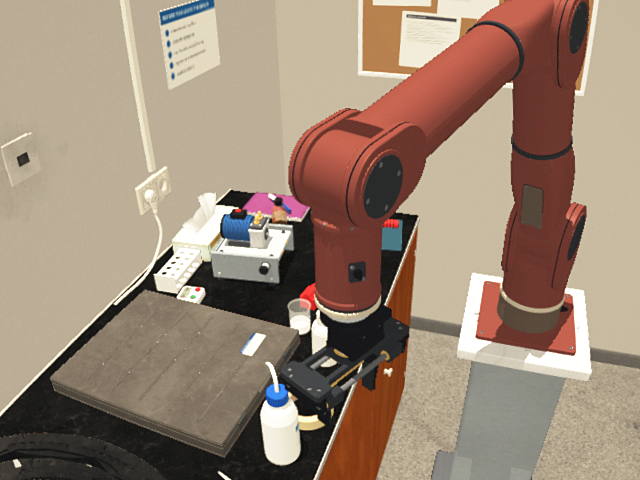

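The scene view shows two block-shaped things. The wooden one with a pale ridge is at (392,305) on the mat, and a red one is at (270,250) by the beaker. The wooden block fits the description; the red one is the look-alike. The bar's handle is at (428,355) and its tip at (438,297). The cradle is around (352,215), the beaker at (235,233) and the amber bottle at (432,240). The side view has the mat mostly hidden by the arm.

```bash
python3 - <<'E'
from h import *
c=cams.get_calibration('scene'); im=cv2.imread('pics/scene0.png')
for n,u,v,z in [('block top',394,297,.045),('block',392,305,.025),('handle end',424,374,.011),('tip',438,295,.011),('handle front',435,333,.011),('mat',379,278,.003),('mat',459,292,.003),('mat',443,384,.003),('mat',355,362,.003),('cradFL',312,234,.0),('cradFR',376,249,0),('amber',430,252,0),('beaker',236,246,0),('hdpe?',187,258,0),('red',270,255,.02),('white2',112,222,0)]: print(n,onz(c,u,v,z).round(3))
a=cv2.resize(im[140:390,230:530],None,fx=2.4,fy=2.4,interpolation=cv2.INTER_CUBIC); cv2.imwrite('pics/crop1.png',a)
E
```

```text
block top [ 0.514 -0.228  0.045]
block [ 0.508 -0.228  0.025]
handle end [ 0.393 -0.347  0.011]
tip [ 0.598 -0.302  0.011]
handle front [ 0.496 -0.332  0.011]
mat [ 0.586 -0.164  0.003]
mat [ 0.638 -0.339  0.003]
mat [ 0.396 -0.386  0.003]
mat [ 0.355 -0.218  0.003]
cradFL [0.642 0.053 0.   ]
cradFR [ 0.675 -0.115  0.   ]
amber [ 0.734 -0.235  0.   ]
beaker [ 0.506  0.194 -0.   ]
hdpe? [0.41  0.271 0.   ]
red [0.506 0.089 0.02 ]
white2 [0.411 0.54  0.   ]
```

View pics/crop1.png

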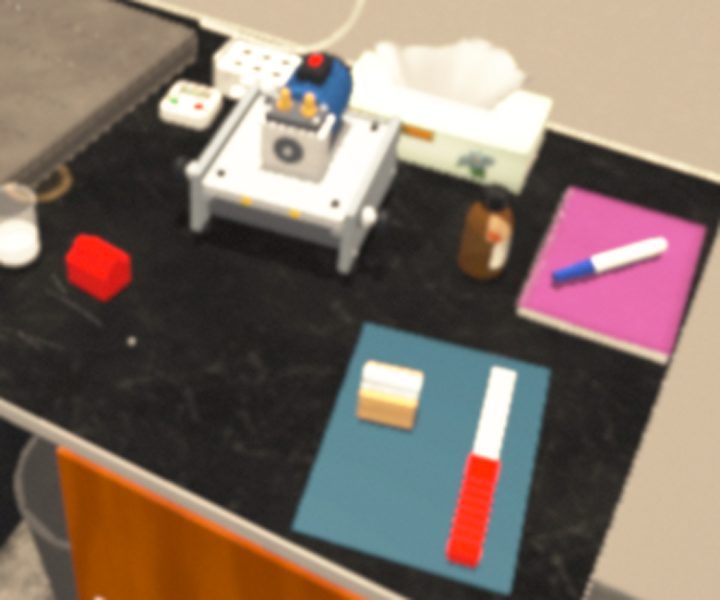

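The crop confirms it: wooden block with a pale steel ridge at crop (390,395), which is scene (392,305). The red look-alike is at crop (98,268). Yellow slot marks are at crop (246,200) and (294,213). I'll now move over the mat for a wrist look.

>>> send_rows --pt "0.087 -0.04 -0.034 -0.005 0.16" --pt "0.087 -0.08 -0.068 -0.01 0.32" --pt "0.087 -0.12 -0.102 -0.015 0.48" --pt "0.087 -0.16 -0.136 -0.02 0.64" --pt "0.087 -0.2 -0.17 -0.025 0.8" --pt "0.087 -0.24 -0.205 -0.03 0.96" --pt "0.087 -0.28 -0.24 -0.035 1.12" --pt "0.087 -0.32 -0.27 -0.04 1.28" --pt "0.087 -0.36 -0.31 -0.045 1.44" --pt "0.087 -0.4 -0.34 -0.05 1.6"

```text
t: 1.4
position: [0.4957, 0.1006, 0.2978]
orientation: [-0.0, 0.857, 0.515, 0.0]
force: [1.1, 0.9, 0.8]
grip_width: 1.002
grip_force: 0.0
```

```bash
cat >> h.py <<'E'
def where():
    s=ctrl.get_state(); r=rot(s['orientation']); y=r.apply([0,1,0])
    print('t',round(s['t'],2),'p',np.round(s['position'],4),'yang',round(float(np.arctan2(y[1],y[0])),4),'F',np.round(s['force'],1),'w',round(s['grip_width']*.087,4),'gf',round(s['grip_force'],1),'q7',round(s['q'][6],2),'tilt',round(float(np.arccos(-r.apply([0,0,1])[2])),3)); return s,r
def plan(target,yaw):
    "yaw = wanted angle of tool x in world; tool shift and roll"
    s,r=where(); x=r.apply([1,0,0]); a=np.arctan2(x[1],x[0])
    print('shift',r.inv().apply(np.array(target)-s['position']).round(4),'roll',round(float(-(yaw-a+np.pi)%(2*np.pi)-0) if 0 else float(-((yaw-a+np.pi)%(2*np.pi)-np.pi)),4))
E
python3 -c "
from h import *
plan([0.48,-0.27,0.30],0.2)"
```

```text
t 1.4 p [0.4957 0.1006 0.2978] yang -0.4899 F [1.1 0.9 0.8] w 0.0871 gf 0.0 q7 -0.77 tilt 0.0
shift [-0.3344  0.1605 -0.0023] roll 0.8809
```

>>> send_rows --pt "0.087 -0.042 0.02 0 0.11" --pt "0.087 -0.084 0.04 0 0.22" --pt "0.087 -0.126 0.06 0 0.33" --pt "0.087 -0.168 0.08 0 0.44" --pt "0.087 -0.21 0.1 0 0.55" --pt "0.087 -0.252 0.12 0 0.66" --pt "0.087 -0.294 0.14 0 0.77" --pt "0.087 -0.334 0.16 0 0.88" --pt "0.087 -0.334 0.16 0 0.88" --pt "0.087 -0.334 0.16 0 0.88"

```text
t: 2.65
position: [0.4817, -0.2669, 0.2973]
orientation: [-0.0, 0.995, 0.103, -0.0]
force: [-0.4, -0.4, -0.3]
grip_width: 1.0
grip_force: 0.0
```

```bash
python3 - <<'E'
from h import *
where(); im,c=grab('wrist','w1.png'); print(c)
np.save('w1.npy',c,allow_pickle=True)
im,c=grab('side','side1.png')
a=cv2.imread('pics/w1.png'); b=cv2.imread('pics/side1.png')
cv2.imwrite('pics/v1.png',np.vstack([cv2.resize(a,(400,300)),cv2.resize(b[170:290,200:420],(400,218))]))
E
```

```text
t 2.65 p [ 0.4817 -0.2669  0.2973] yang -1.3635 F [-0.4 -0.4 -0.3] w 0.087 gf 0.0 q7 -0.83 tilt 0.001
{'fx': 334.4945558652723, 'fy': 334.4945558652723, 'cx': 313.28064071325787, 'cy': 237.48550669427698, 'k1': -0.06488255417948732, 'xyz': array([ 0.55221219, -0.25174216,  0.4356085 ]), 'orientation': array([ 0.10372197,  0.76963634, -0.62431137, -0.08448066])}
```

View pics/w1.png

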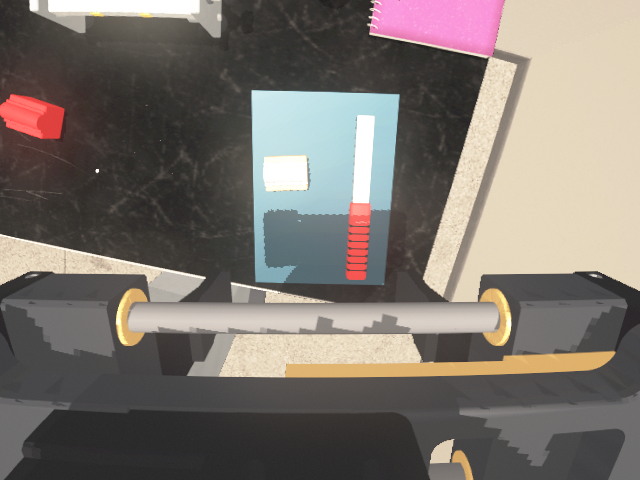

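The wrist view shows the block at (286,174), the bar from (357,278) to tip (366,116), the mat corners at (252,91), (399,95), (384,284), (256,282), and the yellow marks at (97,15) and (147,15).

```bash
cat >> h.py <<'E'
def blob(m,box,amin=30):
    x0,y0,x1,y1=box; k=np.zeros(m.shape,np.uint8); k[y0:y1,x0:x1]=m[y0:y1,x0:x1].astype(np.uint8)
    cs=cv2.findContours(k,cv2.RETR_EXTERNAL,cv2.CHAIN_APPROX_NONE)[0]
    return sorted([q for q in cs if cv2.contourArea(q)>=amin],key=cv2.contourArea,reverse=True)
def yellow(im):
    h=cv2.cvtColor(im,cv2.COLOR_RGB2HSV); return (abs(h[...,0].astype(int)-25)<9)&(h[...,1]>110)&(h[...,2]>120)
E
python3 - <<'E'
from h import *
W=cv2.imread('pics/w1.png')[:,:,::-1].copy(); cw=np.load('w1.npy',allow_pickle=True).item()
S=cv2.imread('pics/scene0.png')[:,:,::-1].copy(); cs=cams.get_calibration('scene')
cen=lambda q:(lambda m:np.array([m['m10']/m['m00'],m['m01']/m['m00']]))(cv2.moments(q))
def mats(im): # not mat-blue: r is high
    return im[...,0]>170
# bar
for nm,im,c,bb,bl in [('w',W,cw,(335,100,385,283),(255,140,320,205)),('s',S,cs,(410,285,450,380),(372,285,412,325))]:
    q=blob(mats(im),bl)[0]; r=cv2.minAreaRect(q); print(nm,'block',r, cen(q).round(1), [onz(c,*p,.048).round(4)[:2].tolist() for p in cv2.boxPoints(r)])
    m=(im[...,0]>140)&((im[...,1]<110)|(im[...,1]>200)); m=cv2.morphologyEx(m.astype(np.uint8),cv2.MORPH_CLOSE,np.ones((5,5)))
    q=blob(m,bb)[0]; r=cv2.minAreaRect(q); bp=cv2.boxPoints(r); bp=bp[np.argsort(bp[:,1])]; t=bp[:2].mean(0); e=bp[2:].mean(0); print(nm,'bar',t,e,onz(c,*t,.016).round(4),onz(c,*e,.019).round(4))
    y=blob(yellow(im),(80,5,170,25) if nm=='w' else (320,215,370,240),3); print('yel',[cen(p).round(1).tolist() for p in y if cv2.contourArea(p)>0], [onz(c,*cen(p),.067).round(4).tolist() for p in y])
    if nm=='w': P=(c,t,e,[cen(p) for p in y])
    else:
        c0,t0,e0,y0=P
        print('X tip',cross(ray(c0,*t0),ray(c,*t)),'end',cross(ray(c0,*e0),ray(c,*e)))
for uv in [(252,91),(399,95),(384,284),(256,282)]: print('mat',onz(cw,*uv,.003).round(3))
# block ridge/top corners for height: wrist vs scene
print('X block ridge L end',cross(ray(cw,265,165),ray(cs,381,295)),'R',cross(ray(cw,308,163),ray(cs,405.5,297)))
a=np.hstack([cv2.resize(W[140:205,250:320],(420,390),interpolation=2),cv2.resize(S[280:330,370:415],(351,390),interpolation=2)])
cv2.imwrite('pics/crop2.png',a[:,:,::-1])
E
```

```text
w block ((287.0, 172.0), (64.0, 64.0), 90.0) [286.6 171.5] [[0.5453, -0.1863], [0.5598, -0.2565], [0.489, -0.2717], [0.4736, -0.1982]]
w bar [359.5 100. ] [359.5 205. ] [ 0.6155 -0.294   0.016 ] [ 0.4936 -0.3234  0.019 ]
yel [[97.8, 14.6], [145.5, 15.5]] [[0.6385, -0.0086, 0.067], [0.6454, -0.0589, 0.067]]
s block ((391.66339111328125, 303.5707092285156), (25.283178329467773, 24.165691375732422), 12.094757080078125) [391.8 303.4] [[0.4543, -0.215], [0.5186, -0.197], [0.5315, -0.2488], [0.4672, -0.2642]]
s bar [440.35107 293.3118 ] [421.50836 374.96347] [ 0.6009 -0.3057  0.016 ] [ 0.3833 -0.3444  0.019 ]
yel [[332.1, 223.5], [352.3, 229.0]] [[0.6357, -0.0091, 0.067], [0.6423, -0.0608, 0.067]]
X tip (array([ 0.61981368, -0.29951057, -0.00571301]), np.float64(0.006872673153538963)) end (array([ 0.47299928, -0.33906243, -0.11266389]), np.float64(0.014469242448981685))
mat [ 0.601 -0.165  0.003]
mat [ 0.634 -0.341  0.003]
mat [ 0.39  -0.387  0.003]
mat [ 0.356 -0.211  0.003]
X block ridge L end (array([ 0.51852878, -0.19833856,  0.0290018 ]), np.float64(0.0025675062294802636)) R (array([ 0.53181648, -0.24856131,  0.03882691]), np.float64(0.0019353253461965175))
```

View pics/crop2.png

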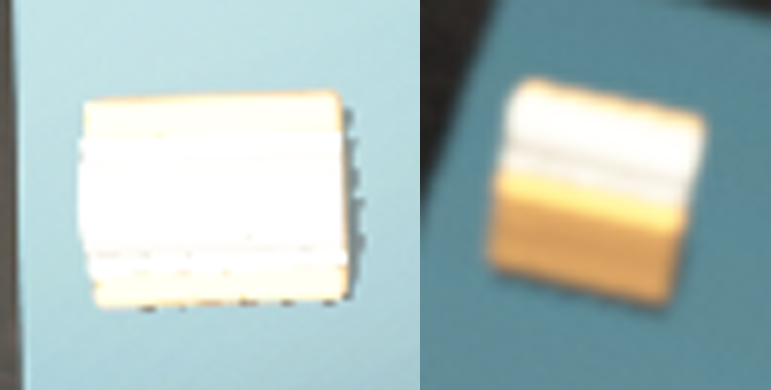

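```bash
python3 - <<'E'
from h import *
cw=np.load('w1.npy',allow_pickle=True).item(); cs=cams.get_calibration('scene')
X=lambda a,b:(lambda r:(r[0].round(4).tolist(),round(float(r[1]),4)))(cross(ray(cw,*a),ray(cs,*b)))
print('blk front shoulder L,R',X((265.8,191.2),(380.1,302.8)),X((307.8,189.7),(404.4,307.2)))
print('yel',X((97.8,14.6),(332.1,223.5)),X((145.5,15.5),(352.3,229)))
for p in [(264,157),(306.8,155.3),(307.8,189.7),(265.8,191.2)]: print('blk',[onz(cw,*p,z).round(4)[:2].tolist() for z in (.003,.036)])
W=cv2.imread('pics/w1.png')[:,:,::-1].astype(int); S=cv2.imread('pics/scene0.png')[:,:,::-1].astype(int)
red=lambda I:(I[...,0]>90)&(I[...,1]<0.5*I[...,0])&(I[...,2]<.5*I[...,0])
for nm,I,c,b in [('w',W,cw,(340,195,380,285)),('s',S,cs,(410,320,450,380))]:
    m=cv2.morphologyEx(red(I).astype(np.uint8),cv2.MORPH_CLOSE,np.ones((7,7))); q=blob(m,b)[0]; r=cv2.minAreaRect(q); bp=cv2.boxPoints(r); bp=bp[np.argsort(bp[:,1])]; t,e=bp[:2].mean(0),bp[2:].mean(0)
    print(nm,'handle',t,e,r[1],onz(c,*t,.019).round(4),onz(c,*e,.019).round(4))
    P=(t,e) if nm=='w' else print(X(P[0],t),X(P[1],e))
print('tip',onz(cw,366,116,.016))
E
```

```text
blk front shoulder L,R ([0.4895, -0.2071, 0.0386], 0.0002) ([0.502, -0.2562, 0.0413], 0.0014)
yel ([0.6392, -0.0069, 0.0638], 0.0008) ([0.646, -0.0584, 0.0641], 0.0019)
blk [[0.5262, -0.1933], [0.5282, -0.1978]]
blk [[0.5393, -0.2459], [0.5402, -0.2463]]
blk [[0.497, -0.2559], [0.5012, -0.2556]]
blk [[0.4839, -0.203], [0.4891, -0.2068]]
w handle [360.25635 203.60046] [354.74237 279.41766] (20.6545352935791, 76.01739501953125) [ 0.4956 -0.3239  0.019 ] [ 0.3945 -0.3416  0.019 ]
s handle [432.21075 330.50565] [421.5672  374.41025] (14.312701225280762, 45.17630386352539) [ 0.4923 -0.3258  0.019 ] [ 0.3845 -0.344   0.019 ]
([0.4952, -0.325, 0.0152], 0.0008) ([0.3908, -0.3434, 0.0095], 0.0005)
tip [ 0.59946294 -0.30589109  0.016     ]
```

>>> send_rows --pt "0.087 0.02 -0.016 0.04 -0.035" --pt "0.087 0.0405 -0.0325 0.09 -0.035" --pt "0.087 0.0405 -0.0325 0.14 -0.035" --pt "0.087 0.0405 -0.0325 0.19 -0.035" --pt "0.087 0.0405 -0.0325 0.23 -0.035" --pt "0.087 0.0405 -0.0325 0.261 -0.035" --pt "0.087 0.0405 -0.0325 0.261 -0.035" --pt "0.03 0.0405 -0.0325 0.261 -0.035" --pt "0.03 0.0405 -0.0325 0.261 -0.035" --pt "0.03 0.0405 -0.0325 0.261 -0.035" --squeeze 25

```text
t: 4.0
position: [0.5154, -0.2272, 0.0376]
orientation: [0.0, 0.993, 0.121, 0.001]
force: [0.5, 0.4, 0.3]
grip_width: 0.746
grip_force: 0.0
```

```bash
python3 -c "
from h import *
where()"
```

```text
t 4.0 p [ 0.5154 -0.2272  0.0376] yang -1.3288 F [0.5 0.4 0.3] w 0.0649 gf 0.0 q7 -0.67 tilt 0.002
```

>>> send_rows --pt "0.03 0 0 0 0" --pt "0.03 0 0 0 0" --pt "0.03 0 0 0 0" --pt "0.03 0 0 -0.02 0" --pt "0.03 0 0 -0.07 0" --pt "0.03 0.01 -0.04 -0.12 0.03" --pt "0.03 0.025 -0.08 -0.17 0.06" --pt "0.03 0.04 -0.12 -0.2 0.09" --pt "0.03 0.054 -0.159 -0.2 0.11" --pt "0.03 0.054 -0.159 -0.2 0.11"

```text
t: 5.25
position: [0.5293, -0.0561, 0.2374]
orientation: [-0.001, 0.998, 0.069, 0.0]
force: [-0.3, -0.6, -3.2]
grip_width: 0.572
grip_force: 25.0
```

```bash
python3 - <<'E'
from h import *
where(); im,c=grab('wrist','w2.png'); np.save('w2.npy',c,allow_pickle=True)
E
```

```text
t 5.25 p [ 0.5293 -0.0561  0.2374] yang -1.4336 F [-0.3 -0.6 -3.2] w 0.0498 gf 25.0 q7 -1.32 tilt 0.002
```

View pics/w2.png

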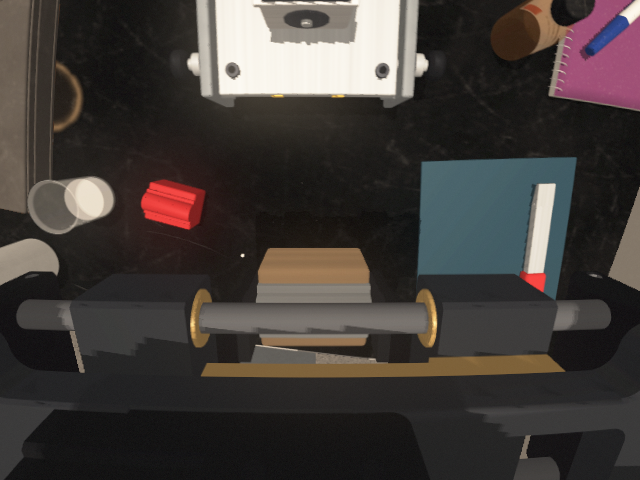

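The block is held with its far shoulder edge at row ~285. The yellow marks sit at (278,96) and (338,96), and the plate's front edge runs from (234,93) to (400,95).

```bash
python3 - <<'E'
from h import *
c2=np.load('w2.npy',allow_pickle=True).item(); cs=cams.get_calibration('scene')
W=cv2.imread('pics/w2.png')[:,:,::-1].copy()
cen=lambda q:(lambda m:np.array([m['m10']/m['m00'],m['m01']/m['m00']]))(cv2.moments(q))
ys=sorted([cen(q) for q in blob(yellow(W),(260,85,360,110),3)],key=lambda p:p[0]); print(np.round(ys,1))
P=[]
for u,v in zip(ys,[(332.1,223.5),(352.3,229)]):
    print('X',cross(ray(c2,*u),ray(cs,*v)),onz(c2,*u,.065),onz(c2,*u,.067)); P.append(onz(c2,*u,.066))
P=np.array(P); d=P[0]-P[1]; print('yaw from marks',np.arctan2(-d[0],d[1]),'mid',P.mean(0))
# block in hand: far shoulder edge & ridge far foot
s,r=where(); g=cv2.cvtColor(W,cv2.COLOR_RGB2GRAY).astype(int)
print('col', [(i,W[i,310].tolist()) for i in range(244,304,3)])
z=s['position'][2]-.0376+.036
for p in [(258,285),(369,285)]: print('blk shoulder in tool', r.inv().apply(onz(c2,*p,z)-s['position']).round(4))
# plate front lower/upper: cradle cheek feet and knobs
for u in [(194,64),(421,64)]: print('knob',onz(c2,*u,.055).round(4))
print('cheek fronts',onz(c2,206,98,.086).round(4),onz(c2,412,100,.086).round(4))
print([ (i,W[i,310].tolist()) for i in range(86,104)])
E
```

```text
[[277.3  95.9]
 [337.5  96. ]]
X (array([ 0.63876614, -0.00804384,  0.06419013]), np.float64(0.0011503733822293795)) [ 0.63890672 -0.00866497  0.065     ] [ 0.6386597 -0.0089061  0.067    ]
X (array([ 0.64573107, -0.06014648,  0.06427913]), np.float64(0.0015254384822015153)) [ 0.64602042 -0.06077098  0.065     ] [ 0.64572763 -0.06067687  0.067     ]
yaw from marks 0.13568481524697545 mid [ 0.64232862 -0.03475473  0.066     ]
t 5.3 p [ 0.5289 -0.0587  0.2371] yang -1.4363 F [-1.4 -1.  -3.7] w 0.05 gf 25.0 q7 -1.32 tilt 0.0
col [(244, [31, 23, 19]), (247, [38, 31, 26]), (250, [144, 111, 79]), (253, [141, 109, 77]), (256, [144, 112, 80]), (259, [146, 112, 80]), (262, [140, 109, 78]), (265, [143, 111, 78]), (268, [154, 118, 84]), (271, [161, 124, 87]), (274, [158, 122, 87]), (277, [154, 119, 84]), (280, [154, 120, 84]), (283, [139, 118, 97]), (286, [136, 130, 120]), (289, [136, 127, 119]), (292, [134, 128, 118]), (295, [126, 118, 110]), (298, [131, 125, 115]), (301, [134, 126, 117])]
blk shoulder in tool [ 0.0119 -0.0279  0.0016]
blk shoulder in tool [0.012  0.0225 0.0016]
knob [0.6579 0.0697 0.055 ]
knob [ 0.6853 -0.1308  0.055 ]
cheek fronts [0.6274 0.0468 0.086 ] [ 0.6488 -0.1208  0.086 ]
[(86, [249, 245, 236]), (87, [249, 245, 236]), (88, [249, 245, 236]), (89, [248, 244, 235]), (90, [248, 244, 235]), (91, [248, 244, 236]), (92, [247, 242, 233]), (93, [215, 204, 189]), (94, [168, 159, 148]), (95, [127, 120, 111]), (96, [109, 103, 93]), (97, [61, 53, 46]), (98, [59, 53, 46]), (99, [57, 52, 43]), (100, [57, 51, 43]), (101, [55, 50, 43]), (102, [56, 51, 42]), (103, [58, 53, 45])]
```

>>> send_rows --pt "0.03 0.0185 -0.003 0.03 0" --pt "0.03 0.037 -0.006 0.07 0" --pt "0.03 0.0555 -0.008 0.11 0" --pt "0.03 0.0555 -0.008 0.14 0" --pt "0.03 0.0555 -0.008 0.165 0" --pt "0.03 0.0555 -0.008 0.18 0" --pt "0.03 0.0555 -0.008 0.18 0" --pt "0.03 0.0555 -0.008 0.18 0" --pt "0.03 0.0555 -0.008 0.18 0" --pt "0.03 0.0555 -0.008 0.18 0"

```text
t: 6.55
position: [0.5834, -0.0446, 0.0572]
orientation: [-0.0, 0.998, 0.066, 0.001]
force: [-0.2, 0.5, -3.4]
grip_width: 0.575
grip_force: 25.0
```

```bash
python3 -c "
from h import *
plan([.583,-.0432,.0362],.1357)"
```

```text
t 6.55 p [ 0.5834 -0.0446  0.0572] yang -1.4388 F [-0.2  0.5 -3.4] w 0.05 gf 25.0 q7 -1.14 tilt 0.001
shift [-0.0002 -0.0014  0.021 ] roll -0.0037
```

Lower, release, then rise.

>>> send_rows --pt "0.03 0 -0.0014 0.01 -0.003" --pt "0.03 0 -0.0014 0.018 -0.003" --pt "0.03 0 -0.0014 0.021 -0.003" --pt "0.03 0 -0.0014 0.021 -0.003" --pt "0.03 0 -0.0014 0.021 -0.003" --pt "0.087 0 -0.0014 0.021 -0.003" --pt "0.087 0 -0.0014 0.021 -0.003" --pt "0.087 0 -0.0014 0.021 -0.003" --pt "0.087 0 -0.0014 0.021 -0.003" --pt "0.087 0 -0.0014 0.021 -0.003"

```text
t: 7.8
position: [0.5828, -0.0433, 0.0356]
orientation: [0.0, 0.998, 0.067, 0.0]
force: [0.2, -0.0, 0.2]
grip_width: 0.98
grip_force: 0.0
```

```bash
python3 -c "
from h import *
where()"
```

```text
t 7.8 p [ 0.5828 -0.0433  0.0356] yang -1.4361 F [ 0.2 -0.   0.2] w 0.0852 gf 0.0 q7 -1.12 tilt 0.0
```

>>> send_rows --pt "0.087 0 0 -0.03 0" --pt "0.087 0 0 -0.07 0" --pt "0.087 0 0 -0.12 0" --pt "0.087 -0.02 0 -0.16 0" --pt "0.087 -0.04 0 -0.2 0" --pt "0.087 -0.05 0 -0.24 0" --pt "0.087 -0.05 0 -0.24 0" --pt "0.087 -0.05 0 -0.24 0" --pt "0.087 -0.05 0 -0.24 0" --pt "0.087 -0.05 0 -0.24 0"

```text
t: 9.05
position: [0.533, -0.05, 0.2746]
orientation: [0.0, 0.998, 0.067, -0.001]
force: [0.2, 0.6, -0.6]
grip_width: 1.005
grip_force: 0.0
```

```bash
python3 - <<'E'
from h import *
where(); im,c=grab('wrist','w3.png'); np.save('w3.npy',c,allow_pickle=True)
for z,X in [(.036,(.5836,-.0431))]: print(proj(c,[*X,z]))
cv2.imwrite('pics/crop3.png',cv2.resize(im[70:270,220:420],None,fx=3,fy=3,interpolation=cv2.INTER_CUBIC)[:,:,::-1])
E
```

```text
t 9.05 p [ 0.533  -0.05    0.2746] yang -1.4361 F [ 0.2  0.6 -0.6] w 0.0874 gf 0.0 q7 -1.35 tilt 0.002
[313.42168199 165.25836885]
```

View pics/crop3.png

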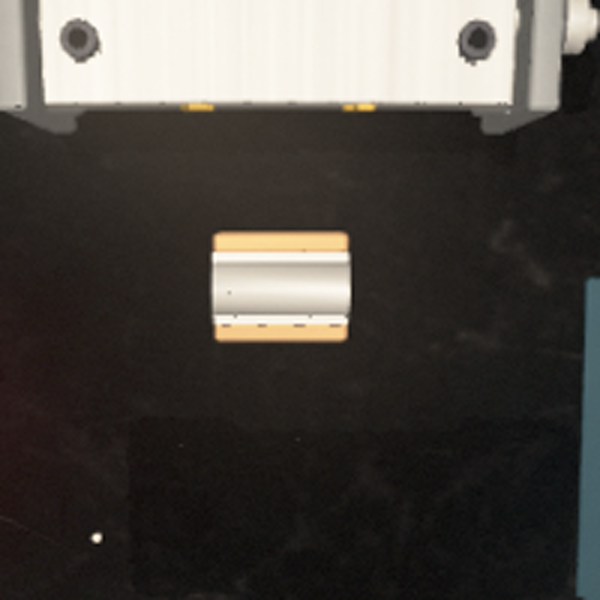

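The block stands upright, square to the edge. Its ridge centre is at crop (281,288), which is (313.7,166) full frame, and the marks' midpoint is at crop (278.5,106). Next I'll work out the distances and the bar move.

```bash
python3 - <<'E'
from h import *
c=np.load('w3.npy',allow_pickle=True).item()
m=onz(c,312.8,105.3,.066); l=onz(c,286,105.3,.066);rr=onz(c,339.7,105.5,.066); b=onz(c,313.7,166,.04); print(m,b)
d=l-rr; a=np.arctan2(-d[0],d[1]); print('yaw',a); u=np.array([np.cos(a),np.sin(a)]); n=np.array([-u[1],u[0]]); print((m-b)[:2]@u,(m-b)[:2]@n)
plan([.4755,-.328,.06],.171)
E
```

```text
[ 0.64263813 -0.03443354  0.066     ] [ 0.58307081 -0.0434758   0.04      ]
yaw 0.13142650242624562
0.06023858289080015 0.0011580691071327942
t 9.1 p [ 0.5331 -0.0501  0.2748] yang -1.4362 F [-0.2 -0.8  0.3] w 0.0871 gf 0.0 q7 -1.35 tilt 0.002
shift [-0.0941  0.2676  0.2151] roll -0.0364
```

>>> send_rows --pt "0.087 -0.02 0.055 0 -0.036" --pt "0.087 -0.04 0.11 0 -0.036" --pt "0.087 -0.06 0.165 0.01 -0.036" --pt "0.087 -0.08 0.22 0.05 -0.036" --pt "0.087 -0.094 0.2676 0.1 -0.036" --pt "0.087 -0.094 0.2676 0.15 -0.036" --pt "0.087 -0.094 0.2676 0.195 -0.036" --pt "0.087 -0.094 0.2676 0.225 -0.036" --pt "0.087 -0.094 0.2676 0.225 -0.036" --pt "0.087 -0.094 0.2676 0.225 -0.036"

```text
t: 10.35
position: [0.4765, -0.3284, 0.0517]
orientation: [0.0, 0.996, 0.085, 0.0]
force: [0.6, -0.1, 0.2]
grip_width: 1.001
grip_force: 0.0
```

```bash
python3 -c "
from h import *
plan([.4755,-.328,.031],.171)"
```

```text
t 10.35 p [ 0.4765 -0.3284  0.0517] yang -1.4002 F [ 0.6 -0.1  0.2] w 0.0871 gf 0.0 q7 -0.48 tilt 0.001
shift [-0.001  -0.0006  0.0207] roll -0.0004
```

>>> send_rows --pt "0.06 -0.001 -0.0006 0.012 0" --pt "0.04 -0.001 -0.0006 0.0205 0" --pt "0.01 -0.001 -0.0006 0.0205 0" --pt "0.01 -0.001 -0.0006 0.0205 0" --pt "0.01 -0.001 -0.0006 0.0205 0" --pt "0.01 -0.001 -0.0006 0.0205 0" --pt "0.01 -0.001 -0.0006 0.0205 0" --pt "0.01 -0.001 -0.0006 0.0205 0" --pt "0.01 -0.001 -0.0006 0.0205 0" --pt "0.01 -0.001 -0.0006 0.0205 0" --squeeze 30

```text
t: 11.6
position: [0.475, -0.3276, 0.0302]
orientation: [0.0, 0.996, 0.085, 0.0]
force: [-0.3, -1.1, 2.1]
grip_width: 0.298
grip_force: 30.0
```

```bash
python3 -c "
from h import *
where()
plan([.51,-.052,.14],.1335)"
```

```text
t 11.6 p [ 0.475  -0.3276  0.0302] yang -1.4001 F [-0.3 -1.1  2.1] w 0.0259 gf 30.0 q7 -0.46 tilt 0.0
t 11.6 p [ 0.475  -0.3276  0.0302] yang -1.4001 F [-0.3 -1.1  2.1] w 0.0259 gf 30.0 q7 -0.46 tilt 0.0
shift [ 0.0813 -0.2656 -0.1099] roll 0.0372
```

>>> send_rows --pt "0.01 0 0 -0.03 0" --pt "0.01 0 0 -0.08 0" --pt "0.01 0.01 -0.05 -0.08 0.01" --pt "0.01 0.025 -0.1 -0.08 0.02" --pt "0.01 0.04 -0.15 -0.08 0.03" --pt "0.01 0.05 -0.2 -0.08 0.037" --pt "0.01 0.06 -0.24 -0.08 0.037" --pt "0.01 0.0655 -0.266 -0.08 0.037" --pt "0.01 0.0655 -0.266 -0.08 0.037" --pt "0.01 0.0655 -0.266 -0.08 0.037"

```text
t: 12.85
position: [0.494, -0.0548, 0.1099]
orientation: [0.0, 0.998, 0.067, -0.0]
force: [-0.1, -0.5, -2.6]
grip_width: 0.298
grip_force: 30.0
```

```bash
python3 - <<'E'
from h import *
where(); im,c=grab('wrist','w4.png'); np.save('w4.npy',c,allow_pickle=True)
im,c2=grab('scene','scene4.png')
S=cv2.resize(im[190:300,290:410],(480,440),interpolation=2); cv2.imwrite('pics/crop4.png',np.hstack([cv2.resize(cv2.imread('pics/w4.png')[60:300,230:400],(312,440)),S[:,:,::-1]]))
E
```

```text
t 12.85 p [ 0.494  -0.0548  0.1099] yang -1.4374 F [-0.1 -0.5 -2.6] w 0.0259 gf 30.0 q7 -1.21 tilt 0.001
```

View pics/crop4.png

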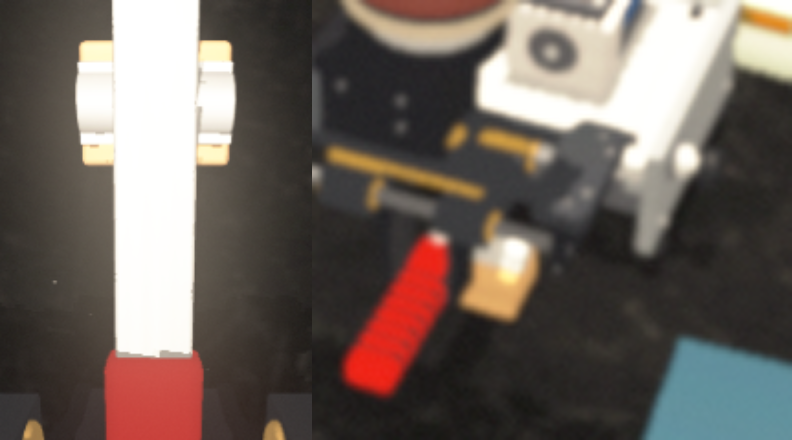

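The bar is centred over the block. I'll check the tip pixel against the level-bar prediction.

```bash
python3 - <<'E'
from h import *
W=cv2.imread('pics/w4.png')[:,:,::-1].astype(int); c=np.load('w4.npy',allow_pickle=True).item()
s,r=where(); p=np.array(s['position']); f=lambda x,y,z:proj(c,p+r.apply([x,y,z]))
print('pred tip edges',f(.125,-.01,.0142),f(.125,.01,.0142),'mid',f(.08,-.01,.0142),f(.08,.01,.0142),'handle front',f(.02,0,.0112))
m=(W.min(2)>190).astype(np.uint8)
for row in (5,15,25,35,45,60,80,100,150,200): 
    x=np.where(m[row,270:370])[0]+270; print(row,(x.min(),x.max()) if len(x) else None)
print([(i,W[i,315].tolist()) for i in range(0,60,5)])
E
```

```text
t 12.95 p [ 0.494  -0.0554  0.11  ] yang -1.4388 F [ 0.3 -0.1 -2.4] w 0.0259 gf 30.0 q7 -1.21 tilt 0.0
pred tip edges [291.70338797  14.6244239 ] [340.43638827  14.74907299] mid [292.81764879 127.38418714] [338.63276596 127.48025451] handle front [315.32095257 259.95248443]
5 None
15 (np.int64(291), np.int64(338))
25 (np.int64(291), np.int64(338))
35 (np.int64(291), np.int64(338))
45 (np.int64(291), np.int64(337))
60 (np.int64(291), np.int64(337))
80 (np.int64(292), np.int64(337))
100 (np.int64(273), np.int64(355))
150 (np.int64(292), np.int64(335))
200 (np.int64(293), np.int64(335))
[(0, [30, 30, 28]), (5, [33, 31, 28]), (10, [248, 244, 236]), (15, [255, 255, 254]), (20, [255, 255, 254]), (25, [255, 255, 254]), (30, [255, 255, 254]), (35, [255, 255, 254]), (40, [255, 255, 254]), (45, [255, 255, 255]), (50, [255, 255, 255]), (55, [255, 255, 255])]
```

>>> send_rows --pt "0.01 0 0 0.012 0" --pt "0.01 0 0 0.025 0" --pt "0.01 0 0 0.0385 0" --pt "0.01 0 0 0.0385 0" --pt "0.01 0.01 0 0.0385 0" --pt "0.01 0.02 0 0.0385 0" --pt "0.01 0.028 0 0.0385 0" --pt "0.01 0.033 0 0.0385 0" --pt "0.01 0.037 0 0.0385 0" --pt "0.01 0.037 0 0.0385 0"

```text
t: 14.2
position: [0.5311, -0.0493, 0.0716]
orientation: [0.0, 0.998, 0.067, -0.0]
force: [0.2, -0.0, -2.1]
grip_width: 0.297
grip_force: 30.0
```

```bash
python3 - <<'E'
from h import *
s,r=where(); im,c=grab('wrist','w5.png')
p=np.array(s['position']); print('ridge pred',proj(c,[.5833,-.0433,.045]),'marks',proj(c,[.6427,-.0345,.066]))
cv2.imwrite('pics/crop5.png',cv2.resize(im[0:270,200:430],(460,540)) [:,:,::-1])
E
```

```text
t 14.2 p [ 0.5311 -0.0493  0.0716] yang -1.4371 F [ 0.2 -0.  -2.1] w 0.0258 gf 30.0 q7 -1.11 tilt 0.0
ridge pred [316.15591928 187.03330529] marks [314.90414887  40.74043504]
```

View pics/crop5.png

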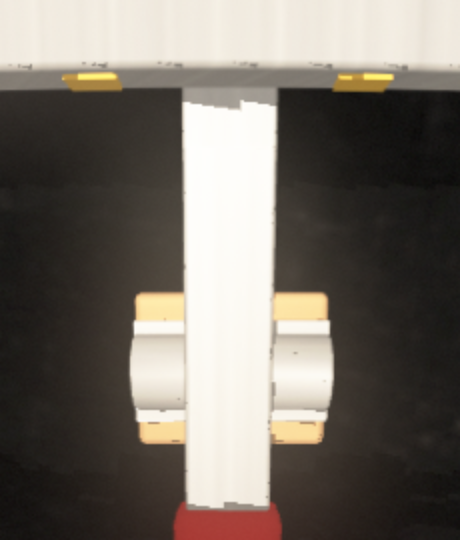

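The tip is under the base, midway between the yellow marks (crop (92,82) and (363,82)), with the blade square over the ridge. Next I lower onto the ridge, release and retreat upward.

>>> send_rows --pt "0.01 0 0 0.0025 0" --pt "0.01 0 0 0.0025 0" --pt "0.06 0 0 0.0025 0" --pt "0.06 0 0 0.0025 0" --pt "0.06 0 0 0.0025 0" --pt "0.06 0 0 0.0025 0" --pt "0.06 0 0 0.0025 0" --pt "0.06 0 0 -0.02 0" --pt "0.06 0 0 -0.06 0" --pt "0.03 0 0 -0.09 0"

```text
t: 15.5
position: [0.5312, -0.0495, 0.1629]
orientation: [0.0, 0.998, 0.067, 0.0]
force: [1.1, -0.5, 0.5]
grip_width: 0.639
grip_force: 0.0
```

```bash
python3 - <<'E'
from h import *
where(); im,c=grab('wrist','w6.png')
plan([.643-.1835*.991,-.0347-.1835*.1345,.10],.1335)
W=im.astype(int); m=(W[...,0]>90)&(W[...,1]<.5*W[...,0])&(W[...,2]<.5*W[...,0])
q=blob(m,(280,150,360,300))[0]; print('red',cv2.boundingRect(q)); h=cv2.boundingRect(q)
S,cs=grab('scene','s6.png'); I=S.astype(int); m=(I[...,0]>90)&(I[...,1]<.5*I[...,0])&(I[...,2]<.5*I[...,0])
m=cv2.morphologyEx(m.astype(np.uint8),cv2.MORPH_CLOSE,np.ones((5,5)))
for q in blob(m,(290,230,400,330))[:2]: r=cv2.minAreaRect(q); bp=cv2.boxPoints(r); bp=bp[np.argsort(bp[:,1])]; print('s',bp[:2].mean(0),bp[2:].mean(0),r[1])
b=np.array([.643-.1135*.991,-.0347-.1135*.1345]); u=np.array([.991,.1345])
for k,z in [(.02,.056),(-.085,.044)]: print('pred',proj(cs,[*(b+k*u),z]), proj(c,[*(b+k*u),z]))
E
```

```text
t 15.5 p [ 0.5312 -0.0495  0.1629] yang -1.4374 F [ 1.1 -0.5  0.5] w 0.0556 gf 0.0 q7 -1.22 tilt 0.001
t 15.55 p [ 0.5329 -0.0499  0.1662] yang -1.4381 F [ 2.8 -1.3  3.3] w 0.0525 gf 0.0 q7 -1.22 tilt 0.005
shift [-0.0726 -0.0001  0.0659] roll -0.0008
red (297, 256, 33, 44)
s [328.2701  254.03687] [309.02933 290.59436] (14.298416137695312, 41.31171417236328)
pred [328.51272691 253.16437954] [314.25309918 218.80708453]
pred [310.50712863 288.13947517] [314.25630878 334.02569289]
```

>>> send_rows --pt "0.0 -0.03 0 0 0" --pt "0.0 -0.06 0 0 0" --pt "0.0 -0.0715 0 0 0" --pt "0.0 -0.0715 0 0.03 0" --pt "0.0 -0.0715 0 0.06 0" --pt "0.0 -0.0715 0 0.075 0" --pt "0.0 -0.0715 0 0.075 0" --pt "0.0 -0.0715 0 0.075 0" --pt "0.0 -0.0715 0 0.075 0" --pt "0.0 -0.0715 0 0.075 0"

```text
t: 16.85
position: [0.4605, -0.0586, 0.087]
orientation: [-0.0, 0.998, 0.067, 0.0]
force: [0.5, 0.3, -0.4]
grip_width: 0.007
grip_force: 0.0
```

```bash
python3 - <<'E'
from h import *
plan([.643-.1835*.991,-.0347-.1835*.1345,.07],.1335)
E
```

```text
t 16.85 p [ 0.4605 -0.0586  0.087 ] yang -1.4368 F [ 0.5  0.3 -0.4] w 0.0006 gf 0.0 q7 -1.22 tilt 0.001
shift [0.0006 0.0009 0.017 ] roll 0.0005
```

Now press gently: down to TCP ~0.057.

>>> send_rows --pt "0.0 0 0.001 0.01 0" --pt "0.0 0 0.001 0.015 0" --pt "0.0 0 0.001 0.018 0" --pt "0.0 0 0.001 0.02 0" --pt "0.0 0 0.001 0.022 0" --pt "0.0 0 0.001 0.024 0" --pt "0.0 0 0.001 0.026 0" --pt "0.0 0 0.001 0.028 0" --pt "0.0 0 0.001 0.03 0" --pt "0.0 0 0.001 0.03 0"

```text
t: 18.1
position: [0.4615, -0.06, 0.0571]
orientation: [0.0, 0.998, 0.067, 0.001]
force: [-1.9, 1.1, 14.8]
grip_width: 0.001
grip_force: 7.1
```

```bash
python3 - <<'E'
from h import *
where()
E
```

```text
t 18.1 p [ 0.4615 -0.06    0.0571] yang -1.4373 F [-1.9  1.1 14.8] w 0.0001 gf 7.1 q7 -1.14 tilt 0.002
```

>>> send_rows --pt "0.0 0 0 0.001 0" --pt "0.0 0 0 0.002 0" --pt "0.0 0 0 0.003 0" --pt "0.0 0 0 0.004 0" --pt "0.0 0 0 0.005 0" --pt "0.0 0 0 0.006 0" --pt "0.0 0 0 0.007 0" --pt "0.0 0 0 0.008 0" --pt "0.0 0 0 0.008 0" --pt "0.0 0 0 0.008 0"

```text
t: 19.35
position: [0.4624, -0.06, 0.0495]
orientation: [0.0, 0.998, 0.067, 0.002]
force: [0.2, 0.0, 15.8]
grip_width: 0.002
grip_force: 7.4
```

```bash
python3 - <<'E'
from h import *
where()
E
```

```text
t 19.35 p [ 0.4624 -0.06    0.0495] yang -1.4372 F [ 0.2  0.  15.8] w 0.0002 gf 7.4 q7 -1.12 tilt 0.004
```

>>> send_rows --pt "0.0 0 0 0.001 0" --pt "0.0 0 0 0.002 0" --pt "0.0 0 0 0.003 0" --pt "0.0 0 0 0.004 0" --pt "0.0 0 0 0.005 0" --pt "0.0 0 0 0.006 0" --pt "0.0 0 0 0.006 0" --pt "0.0 0 0 0.006 0" --pt "0.0 0 0 0.006 0" --pt "0.0 0 0 0.006 0"

```text
t: 20.6
position: [0.4633, -0.06, 0.0454]
orientation: [-0.001, 0.998, 0.066, 0.002]
force: [-12.2, 2.2, 55.8]
grip_width: 0.003
grip_force: 28.4
```

```bash
python3 - <<'E'
from h import *
where(); im,c=grab('wrist','w7.png'); 
cen=lambda q:(lambda m:np.array([m['m10']/m['m00'],m['m01']/m['m00']]))(cv2.moments(q))
print([cen(q).round(1).tolist() for q in blob(yellow(im),(200,0,430,120),3)])
for z in (.066,.07,.074,.078): print(z,proj(c,[.6388,-.0088,z]),proj(c,[.6459,-.0607,z]))
im,c=grab('scene','s7.png'); print([cen(q).round(1).tolist() for q in blob(yellow(im),(320,205,370,240),3)],[proj(c,[.6388,-.0088,z]).round(1).tolist() for z in (.066,.075)],[proj(c,[.6459,-.0607,z]).round(1).tolist() for z in (.066,.075)])
E
```

```text
t 20.6 p [ 0.4633 -0.06    0.0454] yang -1.4377 F [-12.2   2.2  55.8] w 0.0003 gf 28.4 q7 -1.11 tilt 0.005
[]
0.066 [ 225.44555922 -203.8788006 ] [ 395.19558838 -204.89287389]
0.07 [ 222.80364767 -213.56969348] [ 397.6229371  -214.64350163]
0.074 [ 220.1315128  -223.20254125] [ 400.07685328 -224.34036993]
0.078 [ 217.47505066 -232.54873647] [ 402.51461352 -233.75452731]
[[352.5, 223.0]] [[332.6, 223.1], [332.7, 220.2]] [[352.9, 228.5], [353.1, 225.6]]
```

The jump to 56 N suggests the handle has bottomed on the bench. I'm backing off to see whether the catches hold the load.

>>> send_rows --pt "0.0 0 0 -0.003 0" --pt "0.0 0 0 -0.005 0" --pt "0.0 0 0 -0.007 0" --pt "0.0 0 0 -0.008 0" --pt "0.0 0 0 -0.008 0" --pt "0.0 0 0 -0.008 0" --pt "0.0 0 0 -0.008 0" --pt "0.0 0 0 -0.008 0" --pt "0.0 0 0 -0.008 0" --pt "0.0 0 0 -0.008 0"

```text
t: 21.95
position: [0.4612, -0.06, 0.0508]
orientation: [0.0, 0.998, 0.067, 0.001]
force: [1.3, -0.9, 9.0]
grip_width: 0.008
grip_force: 4.4
```

```bash
python3 - <<'E'
from h import *
where()
im,c=grab('scene','s8.png')
I0=cv2.imread('pics/scene0.png'); I7=cv2.imread('pics/s7.png'); I8=im[:,:,::-1]
f=lambda I:cv2.resize(I[150:260,295:395],None,fx=3.5,fy=4.4,interpolation=2)
cv2.imwrite('pics/crop6.png',np.hstack([f(I0),f(I8)]))
E
```

```text
t 21.95 p [ 0.4612 -0.06    0.0508] yang -1.4372 F [ 1.3 -0.9  9. ] w 0.0007 gf 4.4 q7 -1.13 tilt 0.001
```

View pics/crop6.png

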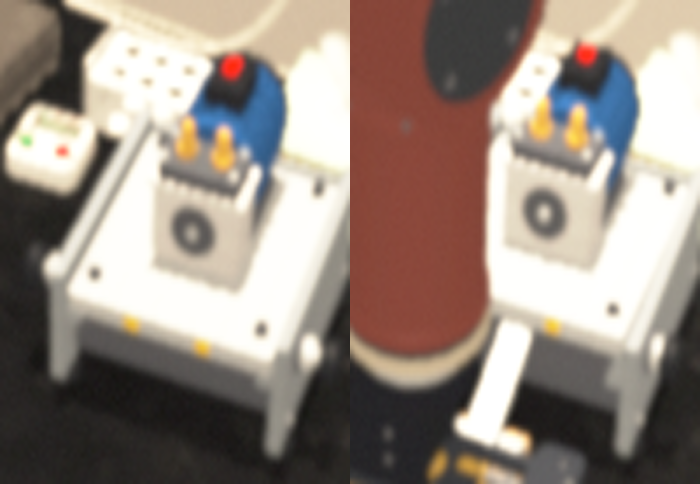

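The base has clearly risen: the right mark moved up about 5 px. It isn't clear whether the knobs moved in, so I'll ease up more and measure the knobs and mark by code.

>>> send_rows --pt "0.0 0 0 -0.002 0" --pt "0.0 0 0 -0.004 0" --pt "0.0 0 0 -0.006 0" --pt "0.0 0 0 -0.008 0" --pt "0.0 0 0 -0.01 0" --pt "0.0 0 0 -0.012 0" --pt "0.0 0 0 -0.014 0" --pt "0.0 0 0 -0.014 0" --pt "0.0 0 0 -0.014 0" --pt "0.0 0 0 -0.014 0"

```text
t: 23.25
position: [0.4602, -0.0597, 0.0645]
orientation: [0.0, 0.998, 0.067, -0.0]
force: [-0.1, -0.2, 0.9]
grip_width: 0.006
grip_force: 0.0
```

```bash
python3 - <<'E'
from h import *
where()
im,c=grab('scene','s9.png'); sd,cd=grab('side','sd9.png')
cen=lambda q:(lambda m:np.array([m['m10']/m['m00'],m['m01']/m['m00']]))(cv2.moments(q))
L=lambda n:cv2.imread('pics/'+n)[:,:,::-1].copy()
for n in ('scene0.png','s7.png','s8.png','s9.png'):
    I=L(n); y=[cen(q).round(1).tolist() for q in blob(yellow(I),(320,205,370,240),2)]
    k=blob(I.min(2)>190,(374,218,395,238),5); print(n,y,'knob',[ (cen(q).round(1).tolist(),cv2.contourArea(q)) for q in k])
print('knob pred shift 8mm',proj(c,[.6853,-.1308,.055])-proj(c,[.6842,-.1229,.055]), 'rise 8mm',proj(c,[.6459,-.0607,.074])-proj(c,[.6459,-.0607,.066]))
# template shifts for knob patches and mark
g=lambda I:cv2.cvtColor(I,cv2.COLOR_RGB2GRAY).astype(np.float32)
def sh(a,b,box):
    x0,y0,x1,y1=box; return np.round(cv2.phaseCorrelate(g(a)[y0:y1,x0:x1],g(b)[y0:y1,x0:x1],cv2.createHanningWindow((x1-x0,y1-y0),cv2.CV_32F))[0],2)
A=L('scene0.png')
for n in ('s7.png','s8.png','s9.png'): print(n,'knobR',sh(A,L(n),(374,218,396,240)),'mark',sh(A,L(n),(340,214,366,240)))
kp=proj(cd,[.6579,.0697,.055]).astype(int); print('side knob',kp); b=(kp[0]-14,kp[1]-14,kp[0]+14,kp[1]+14); print('pred',proj(cd,[.6568,.0776,.055])-proj(cd,[.6579,.0697,.055]))
print('knobL',sh(L('side0.png'),sd,b))
E
```

```text
t 23.25 p [ 0.4602 -0.0597  0.0645] yang -1.437 F [-0.1 -0.2  0.9] w 0.0005 gf 0.0 q7 -1.16 tilt 0.0
scene0.png [[332.1, 223.5], [352.3, 229.0]] knob [([376.8, 222.5], 55.0), ([383.1, 228.7], 17.5)]
s7.png [[352.5, 223.0]] knob [([377.0, 222.5], 60.0), ([382.0, 228.0], 7.0)]
s8.png [[352.4, 224.1]] knob [([377.0, 222.5], 60.0), ([382.0, 228.0], 7.0)]
s9.png [[352.5, 226.0]] knob [([377.0, 222.5], 60.0), ([382.0, 228.0], 7.0)]
knob pred shift 8mm [3.16340699 0.83208287] rise 8mm [ 0.17526157 -2.5259522 ]
s7.png knobR [-0.59 -0.19] mark [0.17 0.88]
s8.png knobR [-0.75 -0.25] mark [0.66 0.64]
s9.png knobR [-0.62 -0.09] mark [1.56 0.73]
side knob [264 270]
pred [-0.84454682  1.73099843]
knobL [ 0.91 -0.33]
```

>>> send_rows --pt "0.0 0 0 -0.03 0" --pt "0.04 0 0 -0.08 0" --pt "0.06 0.03 0 -0.13 0" --pt "0.06 0.05 0 -0.17 0" --pt "0.06 0.07 0 -0.21 0" --pt "0.06 0.0715 0 -0.21 0" --pt "0.06 0.0715 0 -0.21 0" --pt "0.06 0.0715 0 -0.21 0" --pt "0.06 0.0715 0 -0.21 0" --pt "0.06 0.0715 0 -0.21 0"

```text
t: 24.6
position: [0.5308, -0.0502, 0.2743]
orientation: [-0.0, 0.998, 0.067, -0.0]
force: [-0.4, -0.7, -0.7]
grip_width: 0.688
grip_force: 0.0
```

```bash
python3 - <<'E'
from h import *
where(); im,c=grab('wrist','w10.png'); cs=cams.get_calibration('scene')
cen=lambda q:(lambda m:np.array([m['m10']/m['m00'],m['m01']/m['m00']]))(cv2.moments(q))
ys=sorted([cen(q) for q in blob(yellow(im),(230,60,400,130),3)],key=lambda p:p[0]); print(np.round(ys,1),[cv2.contourArea(q) for q in blob(yellow(im),(230,60,400,130),3)])
for z in (.066,.074,.082): print(z,proj(c,[.6388,-.0088,z]),proj(c,[.6459,-.0607,z]))
print('X right',cross(ray(c,*ys[-1]),ray(cs,352.5,226)))
# knobs: bright extents along their row, this view vs w2 view in world coords
for nm,I,cc in [('w2',cv2.imread('pics/w2.png')[:,:,::-1],np.load('w2.npy',allow_pickle=True).item()),('w3',cv2.imread('pics/w3.png')[:,:,::-1],np.load('w3.npy',allow_pickle=True).item()),('w10',im,c)]:
    for sgn in (1,-1):
        u=np.array([.991,.1345]); n=np.array([-.1345,.991]); b=np.array([.643,-.0347])+.027*u
        pr=[proj(cc,[*(b+sgn*k*n),.055]) for k in np.arange(.085,.125,.001)]
        print(nm,sgn,[int(I[int(round(p[1])),int(round(p[0]))].mean()) for p in pr])
E
```

```text
t 24.6 p [ 0.5308 -0.0502  0.2743] yang -1.4371 F [-0.4 -0.7 -0.7] w 0.0599 gf 0.0 q7 -1.31 tilt 0.001
[[284.6 101. ]
 [339.7 101. ]] [19.5, 18.5]
0.066 [286.50868261 103.66734671] [340.07367573 103.55811369]
0.074 [285.85656716 102.64514569] [340.71958635 102.53312588]
0.082 [285.17212163 101.57245538] [341.39752324 101.45750344]
X right (array([ 0.64716124, -0.05916528,  0.0722859 ]), np.float64(0.0009522646632698706))
w2 1 [105, 124, 148, 171, 190, 193, 192, 190, 184, 182, 176, 157, 169, 196, 216, 215, 214, 212, 208, 202, 197, 189, 158, 94, 45, 45, 47, 47, 48, 50, 50, 52, 51, 52, 49, 48, 47, 44, 42, 41]
w2 -1 [134, 163, 182, 189, 186, 186, 184, 181, 178, 173, 150, 138, 222, 226, 225, 222, 222, 220, 218, 208, 207, 199, 45, 30, 34, 34, 35, 35, 37, 38, 39, 39, 40, 41, 41, 41, 37, 34, 29, 24]
w3 1 [109, 141, 176, 188, 188, 186, 184, 182, 179, 176, 163, 113, 151, 211, 215, 213, 211, 208, 211, 192, 190, 186, 148, 42, 45, 46, 47, 45, 48, 51, 53, 51, 52, 51, 48, 46, 46, 44, 44, 39]
w3 -1 [162, 186, 186, 183, 181, 179, 178, 174, 169, 148, 123, 200, 221, 221, 219, 216, 216, 212, 211, 213, 189, 110, 29, 31, 32, 35, 34, 37, 40, 41, 42, 45, 43, 42, 38, 35, 31, 26, 22, 22]
w10 1 [113, 148, 180, 193, 192, 190, 186, 185, 183, 181, 166, 111, 147, 214, 216, 215, 211, 84, 53, 52, 52, 55, 56, 57, 57, 55, 55, 53, 50, 49, 46, 40, 41, 40, 40, 42, 42, 39, 38, 35]
w10 -1 [179, 191, 187, 185, 182, 182, 178, 176, 149, 108, 163, 221, 222, 222, 220, 185, 80, 35, 36, 37, 39, 42, 41, 44, 39, 43, 41, 37, 33, 31, 22, 24, 23, 24, 24, 23, 25, 22, 25, 23]
```

The right mark triangulates to z = 72.3 mm, against 64.2 mm when seated. That puts the base 8 mm up, and the bar is carrying no load. Both knobs have moved in; I'll measure how far from the same pictures.

```bash
python3 - <<'E'
from h import *
im=cv2.imread('pics/w10.png')[:,:,::-1]
# w10 was at the pose measured; rebuild calibration from current wrist (arm has not moved)
cc={'w3':np.load('w3.npy',allow_pickle=True).item(),'w10':cams.get_calibration('wrist')}
u=np.array([.991,.1345]); n=np.array([-.1345,.991])
for sgn in (1,-1):
    pr={}
    for nm in cc:
        I=cv2.imread('pics/%s.png'%nm).astype(np.float32).mean(2); ks=np.arange(.095,.13,.0005); rows=[]
        for off in np.arange(.015,.040,.001):
            P=np.array([proj(cc[nm],[*(np.array([.643,-.0347])+off*u+sgn*k*n),.06]) for k in ks],np.float32)
            rows.append(cv2.remap(I,P[:,0].reshape(1,-1),P[:,1].reshape(1,-1),cv2.INTER_LINEAR)[0])
        rows=np.array(rows); pr[nm]=rows
        for off in (0,6,9,12,15,18): print(nm,sgn,15+off,rows[off][::4].astype(int).tolist())
E
```

```text
w3 1 15 [73, 42, 43, 42, 41, 41, 40, 38, 39, 37, 36, 33, 34, 31, 31, 31, 28, 28]
w3 1 21 [144, 161, 161, 159, 46, 42, 44, 44, 44, 46, 44, 44, 42, 36, 32, 30, 30, 30]
w3 1 24 [125, 198, 194, 190, 160, 128, 43, 45, 45, 50, 48, 46, 45, 42, 31, 31, 32, 29]
w3 1 27 [124, 221, 220, 218, 205, 202, 43, 47, 47, 52, 54, 52, 49, 41, 33, 31, 31, 30]
w3 1 30 [125, 237, 235, 234, 213, 208, 53, 47, 47, 56, 59, 60, 54, 46, 36, 34, 33, 30]
w3 1 33 [121, 222, 223, 221, 142, 70, 44, 47, 46, 55, 56, 58, 58, 44, 32, 29, 30, 36]
w10 1 15 [82, 48, 44, 45, 45, 44, 43, 41, 39, 39, 37, 36, 35, 33, 33, 32, 30, 30]
w10 1 21 [147, 162, 136, 52, 50, 51, 51, 49, 47, 43, 38, 37, 34, 34, 33, 31, 32, 30]
w10 1 24 [124, 200, 195, 63, 51, 53, 52, 52, 49, 47, 40, 37, 35, 35, 33, 32, 33, 31]
w10 1 27 [122, 224, 220, 98, 52, 56, 59, 58, 54, 49, 40, 38, 39, 37, 35, 35, 34, 32]
w10 1 30 [127, 240, 238, 147, 53, 58, 64, 65, 61, 50, 40, 38, 37, 36, 36, 37, 35, 33]
w10 1 33 [130, 226, 225, 101, 53, 59, 63, 65, 64, 51, 39, 37, 36, 36, 33, 32, 32, 38]
w3 -1 15 [16, 16, 21, 20, 20, 23, 22, 23, 23, 23, 25, 25, 25, 24, 25, 26, 27, 
[... 247 characters left out ...]
22, 23, 24, 28]
w3 -1 30 [216, 229, 226, 218, 213, 63, 33, 35, 46, 56, 49, 43, 36, 26, 25, 26, 25, 27]
w3 -1 33 [211, 217, 215, 154, 39, 25, 34, 36, 47, 49, 44, 40, 34, 25, 26, 26, 26, 25]
w10 -1 15 [18, 18, 26, 27, 27, 26, 22, 23, 24, 25, 28, 26, 29, 28, 25, 29, 28, 25]
w10 -1 21 [168, 161, 43, 32, 34, 33, 34, 34, 29, 24, 25, 26, 25, 25, 24, 22, 24, 24]
w10 -1 24 [186, 205, 108, 35, 37, 37, 37, 37, 32, 26, 26, 23, 22, 24, 23, 21, 22, 24]
w10 -1 27 [220, 227, 134, 36, 40, 44, 46, 44, 35, 24, 23, 22, 24, 23, 21, 22, 26, 29]
w10 -1 30 [231, 232, 169, 36, 44, 56, 53, 46, 37, 27, 26, 26, 22, 24, 24, 26, 27, 30]
w10 -1 33 [211, 220, 134, 36, 48, 54, 48, 43, 36, 25, 23, 22, 22, 24, 25, 26, 26, 27]
```

The outer ends of both black knobs have moved in by 8 mm, so both catches are fully sprung. Next: grip the bar and take it out.

>>> send_rows --pt "0.06 0 0 0.05 0" --pt "0.06 0 0 0.1 0" --pt "0.06 0 0 0.15 0" --pt "0.06 0 0 0.19 0" --pt "0.06 0 0 0.21 0" --pt "0.06 0 0 0.2195 0" --pt "0.01 0 0 0.2195 0" --pt "0.01 0 0 0.2195 0" --pt "0.01 0 0 0.2195 0" --pt "0.01 0 0 0.2195 0" --squeeze 20

```text
t: 25.9
position: [0.5314, -0.05, 0.0556]
orientation: [-0.0, 0.998, 0.067, 0.0]
force: [0.0, 0.1, 0.1]
grip_width: 0.32
grip_force: 0.0
```

>>> send_rows --pt "0.01 0 0 0 0" --pt "0.01 0 0 0 0" --pt "0.01 0 0 0 0" --pt "0.01 -0.006 0 0 0" --pt "0.01 -0.014 0 0 0" --pt "0.01 -0.024 0 0 0" --pt "0.01 -0.034 0 0 0" --pt "0.01 -0.044 0 0 0" --pt "0.01 -0.048 0 0 0" --pt "0.01 -0.048 0 0 0"

```text
t: 27.15
position: [0.4831, -0.0565, 0.0549]
orientation: [-0.0, 0.998, 0.067, -0.0]
force: [0.3, -0.2, -2.7]
grip_width: 0.296
grip_force: 20.0
```

```bash
python3 - <<'E'
from h import *
where(); plan([.475,-.3,.13],.171)
E
```

```text
t 27.15 p [ 0.4831 -0.0565  0.0549] yang -1.4371 F [ 0.3 -0.2 -2.7] w 0.0257 gf 20.0 q7 -1.08 tilt 0.0
t 27.15 p [ 0.4831 -0.0565  0.0549] yang -1.4371 F [ 0.3 -0.2 -2.7] w 0.0257 gf 20.0 q7 -1.08 tilt 0.0
shift [-0.0405  0.2402 -0.0752] roll -0.0373
```

>>> send_rows --pt "0.01 0 0 -0.03 0" --pt "0.01 0 0 -0.075 0" --pt "0.01 -0.01 0.05 -0.075 -0.01" --pt "0.01 -0.02 0.1 -0.075 -0.02" --pt "0.01 -0.03 0.15 -0.075 -0.03" --pt "0.01 -0.037 0.2 -0.075 -0.037" --pt "0.01 -0.037 0.24 -0.06 -0.037" --pt "0.01 -0.037 0.251 -0.04 -0.037" --pt "0.01 -0.037 0.251 -0.025 -0.037" --pt "0.01 -0.037 0.251 -0.015 -0.037"

```text
t: 28.4
position: [0.4803, -0.3093, 0.069]
orientation: [-0.0, 0.996, 0.086, -0.001]
force: [0.3, -0.4, -2.9]
grip_width: 0.295
grip_force: 20.0
```

```bash
python3 - <<'E'
from h import *
where(); 
im,c=grab('wrist','w11.png'); W=im.astype(int); s=ctrl.get_state(); r=rot(s['orientation']); p=np.array(s['position'])
m=W.min(2)>150
for row in (10,30,60,100,150,200): 
    x=np.where(m[row,270:370])[0]+270; print(row,(x.min(),x.max(),len(x)) if len(x) else None)
print('red top',cv2.boundingRect(blob((W[...,0]>90)&(W[...,1]<.5*W[...,0])&(W[...,2]<.5*W[...,0]),(280,150,360,300))[0]))
for a in (0,6,12): 
    t=np.deg2rad(a); print(a,[proj(c,p+r.apply([.125*np.cos(t),y,.0165-.125*np.sin(t)])).round(1).tolist() for y in (-.01,.01)])
E
```

```text
t 28.4 p [ 0.4803 -0.3093  0.069 ] yang -1.3992 F [ 0.3 -0.4 -2.9] w 0.0256 gf 20.0 q7 -0.49 tilt 0.001
10 (np.int64(283), np.int64(343), 61)
30 (np.int64(283), np.int64(342), 60)
60 (np.int64(284), np.int64(341), 58)
100 (np.int64(286), np.int64(340), 55)
150 (np.int64(287), np.int64(338), 52)
200 (np.int64(289), np.int64(337), 49)
red top (285, 256, 57, 44)
0 [[288.8, 18.1], [336.4, 18.0]]
6 [[286.5, 7.6], [338.7, 7.6]]
12 [[283.7, -0.7], [341.4, -0.7]]
```

>>> send_rows --pt "0.01 0 0 0.01 0" --pt "0.01 0 0 0.018 0" --pt "0.01 0 0 0.022 0" --pt "0.01 0 0 0.026 0" --pt "0.01 0 0 0.029 0" --pt "0.01 0 0 0.032 0" --pt "0.01 0 0 0.034 0" --pt "0.01 0 0 0.036 0" --pt "0.01 0 0 0.036 0" --pt "0.01 0 0 0.036 0" --squeeze 5

```text
t: 29.7
position: [0.4803, -0.3103, 0.0341]
orientation: [0.0, 0.996, 0.085, -0.0]
force: [0.0, 0.9, -2.3]
grip_width: 0.299
grip_force: 5.0
```

>>> send_rows --pt "0.06 0 0 0 0" --pt "0.06 0 0 0 0" --pt "0.06 0 0 0 0" --pt "0.06 0 0 0 0" --pt "0.06 0 0 0 0" --pt "0.06 0 0 0 0" --pt "0.06 0 0 -0.03 0" --pt "0.06 0 0 -0.08 0" --pt "0.06 0 0 -0.14 0" --pt "0.06 0 0 -0.2 0"

```text
t: 30.95
position: [0.48, -0.3102, 0.2358]
orientation: [-0.0, 0.996, 0.085, -0.0]
force: [2.0, 0.4, 0.4]
grip_width: 0.692
grip_force: 0.0
```

```bash
python3 - <<'E'
from h import *
where(); im,c=grab('wrist','w12.png'); S,cs=grab('scene','s12.png')
red=lambda I:(I[...,0]>90)&(I[...,1]<0.5*I[...,0])&(I[...,2]<.5*I[...,0])
P=[]
for I,cc,b in [(im.astype(int),c,(250,150,400,300)),(S.astype(int),cs,(400,310,460,385))]:
    m=cv2.morphologyEx(red(I).astype(np.uint8),cv2.MORPH_CLOSE,np.ones((7,7))); q=blob(m,b)[0]; bp=cv2.boxPoints(cv2.minAreaRect(q)); bp=bp[np.argsort(bp[:,1])]; t,e=bp[:2].mean(0),bp[2:].mean(0); P.append((t,e)); print(t,e,onz(cc,*t,.019).round(4),onz(cc,*e,.019).round(4))
print('handle front X',cross(ray(c,*P[0][0]),ray(cs,*P[1][0])))
W=im.astype(int); m=W.min(2)>180; xs=np.where(m[:,int(P[0][0][0])])[0]; print('tip row',xs.min() if len(xs) else None, onz(c,P[0][0][0],xs.min(),.016))
cen=lambda q:(lambda m:np.array([m['m10']/m['m00'],m['m01']/m['m00']]))(cv2.moments(q))
print('marks scene',[cen(q).round(1).tolist() for q in blob(yellow(S),(320,205,370,240),2)])
E
```

```text
t 30.95 p [ 0.48   -0.3102  0.2358] yang -1.4004 F [2.  0.4 0.4] w 0.0602 gf 0.0 q7 -0.63 tilt 0.0
[313.5 197. ] [313.5 285. ] [ 0.499  -0.3068  0.019 ] [ 0.3992 -0.324   0.019 ]
[423.64917 324.74097] [413.4328  368.16064] [ 0.4973 -0.3052  0.019 ] [ 0.3894 -0.3255  0.019 ]
handle front X (array([ 0.49865414, -0.30588945,  0.01754204]), np.float64(0.0019075734044154194))
tip row 73 [ 0.62093616 -0.28575368  0.016     ]
marks scene [[332.3, 220.6], [352.5, 226.0]]
```

```bash
python3 - <<'E'
from h import *
where(); S,cs=grab('scene','s13.png'); im,c=grab('wrist','w13.png')
b=lambda I,box,th:[cv2.boundingRect(q) for q in blob(I.min(2)>th,box)][:2]
print('scene',b(S,(415,280,450,335),170),'wrist',b(im,(285,60,350,200),235))
f=np.array([.4987,-.3064]);u=np.array([np.cos(.171),np.sin(.171)])
for z in (.016,.026,.040): print(z,proj(cs,[*(f+.105*u),z]).round(1),proj(c,[*(f+.105*u),z]).round(1))
print([int(x) for x in im[60:110:3,316].min(1)])
E
```

```text
t 31.05 p [ 0.4822 -0.3126  0.24  ] yang -1.4007 F [ 0.1 -0.2 -0.7] w 0.0596 gf 0.0 q7 -0.63 tilt 0.009
scene [(419, 288, 20, 38)] wrist [(302, 92, 20, 104)]
0.016 [433.2 290. ] [311.3  95.9]
0.026 [434. 287.] [311.3  94.4]
0.04 [435.  282.8] [311.2  92.1]
[63, 62, 63, 72, 85, 107, 183, 184, 185, 186, 185, 255, 255, 255, 255, 255, 255]
```

The bar lies flat on the mat, with its tip in the scene view at row 288 against about 290 predicted for level. Both marks are still about 3 px up and the gripper is clear, so I'm handing in.

```bash
python3 -c "
from h import *
print(job.sign_off())"
```

```text
the job is handed in; nothing more can be done
None
```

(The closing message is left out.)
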